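Push two test slabs out over the ends of the drying rack

TASK

Two thin fired-clay slabs, one longer than the other, lie flat on the ledge of the low wooden rack. With the fingertips push each of them along the ledge, out over the end of the rack that it lies nearer to, until about a third of its own length sticks out past that end, so that it can later be taken by its edge. Do not lift, tip or drop the slabs, and leave the things around the rack where they are.

Things in the scene. Friction and masses are not known exactly. Their poses are not given: they have to be found in the camera images.
- rack: fixed low wooden rack, 400 mm long (its y), 94 mm deep (its x, +x to the back), turned up to 15 degrees. Origin: centre of its underside, on the bench. The ledge's top is 34 mm above the origin and runs from y = -200 to +200 mm, open at both ends; its channel is 70 mm wide (x = -35 to +35 mm), between a front lip 6 mm high and a back rail 20 mm high above the ledge.
- slab_long: the longer of two flat rectangular fired-clay test slabs, 120 mm long (its y, along the ledge), 60 mm wide (its x), 8 mm thick, about 110 g, with an 8 mm hanging hole near one short end. Origin: centre of its underside. Starts flat and loose, wholly on the ledge; either slab may be at either end, at least 70 mm of empty ledge between them.
- slab_short: the shorter of two flat rectangular fired-clay test slabs, 90 mm long (its y, along the ledge), 60 mm wide (its x), 8 mm thick, about 85 g, with an 8 mm hanging hole near one short end. Origin: centre of its underside. Starts flat and loose, wholly on the ledge; either slab may be at either end, at least 70 mm of empty ledge between them.
- test_tile_1: small blue-grey glazed test tile, 59x39x9 mm, lying in front of the rack; loose, to be left alone; origin at the centre of its underside
- needle_tool: needle tool with a wooden handle, 147 mm long, 11 mm high, lying in front of the rack; loose, to be left alone; origin at the centre of its underside
- g_clamp: G-clamp, 131x80x19 mm, lying in front of the rack; loose, to be left alone; origin at the centre of its underside
- bisque_cup: unglazed clay cup, 71 mm wide and 77 mm high, standing behind the rack; loose, to be left alone; origin at the centre of its underside
- test_bowl_a: small pale green bowl, 84 mm wide and 39 mm high, standing behind the rack; loose, to be left alone; origin at the centre of its underside
- test_tile_3: small dark glazed test tile, 57x34x9 mm, lying behind the rack; loose, to be left alone; origin at the centre of its underside
Mind the look-alikes: they are no part of the job. What is shaped like the slab_long but purple is not meant.

How it is judged (in metres and radians):
At the end, for the whole second after the job is handed in: The two slabs stick out over opposite ends of the rack, each by 20 to 45 percent of its own length (long slab 24 to 54 mm, short slab 18 to 40 mm), each lying flat on the ledge (within 3.4 degrees), in line with it (within 11 degrees) and at rest (((y of slab_long in the frame of rack between 0.164 and 0.194 m and y of slab_short in the frame of rack between -0.1955 and -0.173 m) or (y of slab_long in the frame of rack between -0.194 and -0.164 m and y of slab_short in the frame of rack between 0.173 and 0.1955 m)) and angle between each of slab_long, slab_short's own z axis and vertical below 0.06 rad and height (world z) of slab_long between 0.03 and 0.039 m and angle between the y axis of each of slab_long, slab_short and the y axis of rack, either way round below 0.2 rad and linear speed of each of slab_long, slab_short below 0.01 m/s and height (world z) of slab_short between 0.03 and 0.039 m); the robot touches nothing.
It fails at once if a slab is lifted more than 14 mm off the ledge (height (world z) of any of slab_long, slab_short above 0.048 m).
It fails at once if a slab is tipped by more than 14 degrees (angle between any of slab_long, slab_short's own z axis and vertical above 0.25 rad).
It fails at once if a slab falls from the ledge (height (world z) of any of slab_long, slab_short below 0.02 m).
It fails at once if one of the things around the rack is moved more than 25 mm (distance of any of test_tile_1, needle_tool, g_clamp, bisque_cup, test_bowl_a, test_tile_3 from where it was at the start of the episode above 0.025 m).
It also fails if it takes over 53 s, if anything falls off the work surface, if the arm or the gripper's body presses on something with over 40 N, if the wrist force passes 120 N, or if a joint passes its speed limit or range.

ROBOT

A 6-joint arm with a two-finger parallel gripper is mounted at the origin on a cart in front of the work surface, level with it; the furniture and walls round the work are solid. World frame = base frame: x ahead of the robot, y to its left, z up, the work surface at z = 0. Lengths are in m, angles in degrees, forces in N, time in s.
With the tool pointing down it reaches from about 0.325 to 1 m from the base axis. Payload 5.1 kg.
Tool frame: the origin (TCP) lies midway between the tips of the shut fingers; the grasp point (between the pads) lies 19 mm behind it; x points along the fingers, z is the direction in which the jaws open and shut, and the axes are right-handed (so a half turn about x gives the same grasp; the last joint's range is limited). The gripper opens to 85 mm and grips with 20 to 120 N. Pads are 22 mm wide; open, the fingers measure 114 mm over their backs; the gripper's body (76 mm by 85 mm) begins 54 mm behind the grasp point. The pads swing forward as they close: fully open they stand 13 mm farther back than shut.
Start: joints at [-74.691, 7.093, 94.555, -0, 78.352, -4.733], TCP at [0.223, -0.611, 0.231] pointing down, gripper open.
Joint ranges: [-149.61, 149.61], [-58.7, 133.49], [1.44, 155.28], [-77.14, 257.14], [18.33, 153.61], [-166.67, 166.67]. Speed limits (degrees/s): [147.25, 147.25, 180, 180, 180, 180].

INTERFACE

Orientations are given as a 3x3 rotation matrix whose columns are the frame's x, y, z axes.
In Python, from bench import r, snapshot, get_calibration, boxes_of gives the robot as it stands.
- The arm moves only by the tool carry_out, never from a script. Its argument "commands" is a list of rows, each a list of 5 numbers: the shift along the tool's x, y, z in m, then the turn about the tool's x in units of 5 degrees (1.0 is 5 degrees), then the gripper command: -1 is shut, 1 is fully open, values between are in proportion. In form: [[tx, ty, tz, turn, hand], ...]. A call has 1 to 20 rows; each row is the pose to reach, as a shift and turn from the pose commanded when the call began, along the tool's axes at that moment; what a row does not reach only later rows make up. A row lasts 1/12 s, in which the tool goes at most 41.7 mm and 7.16 degrees, less where a joint would pass 70% of its speed; a pose out of reach is approached as far as the arm can. A call with a gripper value outside its range is refused whole. The fingers move at their own pace and stop on an object; the grip force is fixed at half the most. Time passes only in rows, so rows that repeat a pose let the fingers close. It gives the time, the measured TCP pose, the force and the opening at its end, in the units of the state.
- r.get_obs(): the state, without advancing time (a new reading comes with each control period).
- snapshot(name): name is "side" or "top" or "wrist"; returns (picture, depth): 420x560x3 uint8, blue, green, red; 420x560 float32, m along the optical axis (not along the pixel's ray), 0 where there is no reading.
- get_calibration(name): a dict with "fovy" (degrees; the focal length in pixels is half the picture's height over the tangent of half this angle, whatever the lens; pixels are square), "cx", "cy" (the principal point, pixels), "xyz" and "attitude" of the camera in the world; the wrist camera has in their place "mount" (4x4, takes a point from camera to tool coordinates, whose origin is the TCP and whose axes are the tool frame's). Camera axes: x right, y up, looking along -z (the intrinsics and any distortion apply to the point x, -y, -z); pixel columns grow to the right and rows downward; lengths in m; the calibration is good to about 2 mm. The wrist camera is an equidistant fisheye: a pixel r from the principal point sees the ray r / f radians off the axis. A picture is of the moment at which its call begins: read the wrist's pose just before it. get_calibration takes no time and is no camera call.
- r.hand_in(): hands the job in, once; it reports no verdict.
Trained networks look in the newest picture that a camera, given by its name, has taken for a name from the list of things; names that differ only in an ending like _2 or _b are one class to them, and where a whole thing is asked for, a point or a joint stands for the part that bears it (a point fixed in the world has none). Each returns a list of dicts, best first, with "conf" (0 to 1); they miss things now and then, are a little off and sometimes report something else, mostly with a low value. They report only what shows in the picture. A call takes as long as a camera call. They do not tell look-alikes from the thing itself.
- boxes_of(camera, target): "point" ([column, row] in pixels, amid what is visible of it).
The state is a dict: "t": time; "joint_pos": joint angles; "qvel": joint speeds; "tau": joint torques, N m; "tool_pos": TCP position; "orientation": TCP orientation; "force": force on the tool from outside, world axes, zero at the start; "wrist_torque": the same for the moment, N m; "gripper_width": opening from 0.0 (shut) to 1.0 (fully open).
Only numpy, scipy, OpenCV 4.12 (cv2) and the standard library are available. Lean on these libraries where they do the work, as an engineer would, in place of code of your own. Each camera call takes 0.05 s, during which the arm holds its last target.

## Working session

There is one attempt and no reset: what is moved stays moved. The work goes in short steps, Python scripts to look and compute and a tool call to move; the robot and the scene stay as the last step left them, time stands still between calls to the robot, and variables do not carry over. Pictures are saved under pics/ and viewed, and the job is handed in when it is done.

Besides the shell and the picture viewer there is one more tool, called as name([rows], argument=value, ...), one row to a line, values as JSON. carry_out: Moves the arm, as the interface text tells. Its arguments: {"type":"object","properties":{"commands":{"type":"array"}},"required":["commands"]}

```bash
ls; mkdir -p pics
python3 - <<'E'
from bench import r, snapshot, get_calibration, boxes_of
import cv2,numpy as np
o=r.get_obs();print(o)
for n in ("side","top"):
    p,d=snapshot(n);cv2.imwrite(f"pics/{n}0.png",p);np.save(f"pics/{n}0.npy",d);print(n,get_calibration(n))
    for t in ("slab_long","slab_short","rack"):
        print(t,boxes_of(n,t))
print(get_calibration("wrist"))
E
```

```text
pics
{'t': 0.0, 'joint_pos': array([-7.46919824e+01,  7.13331922e+00,  9.46340276e+01,  7.44340517e-04,
        7.83502561e+01, -4.73283328e+00]), 'qvel': array([-0.03098039, -0.06813146, -0.05791673,  0.06367075, -0.04050482,
        0.0405665 ]), 'tau': array([ 6.33403124e-04, -4.23610604e+01, -3.65453160e+01, -1.20923772e-06,
        6.90007830e-03,  8.36037117e-06]), 'tool_pos': array([ 0.22256262, -0.61006744,  0.23005556]), 'orientation': array([[-5.29619371e-04,  9.39449479e-01,  3.42687022e-01],
       [ 1.98309244e-03,  3.42687383e-01, -9.39447404e-01],
       [-9.99997893e-01,  1.82030500e-04, -2.04450904e-03]]), 'force': array([-0.60663793, -0.08658218, -1.0379369 ]), 'wrist_torque': array([-0.0241148 , -0.01913423,  0.01205567]), 'gripper_width': 0.9934024049212031}
side {'fovy': 48.0691709779163, 'cx': 288.60583901167854, 'cy': 205.05691595004464, 'xyz': array([0.59260282, 0.95659068, 0.55076382]), 'attitude': array([[-0.99896572, -0.02953854,  0.03456834],
       [ 0.04466019, -0.49458719,  0.86797983],
       [-0.0085418 ,  0.86862592,  0.49539484]])}
slab_long [{'poin
[... 391 characters left out ...]
,  0.02181291, -0.00616011],
       [-0.0048553 ,  0.05937409,  0.99822399]])}
slab_long [{'point': [392.9, 278.6], 'conf': 0.92}, {'point': [315.4, 225.3], 'conf': 0.59}]
slab_short [{'point': [209.8, 221.8], 'conf': 0.6}]
rack [{'point': [260.2, 222.0], 'conf': 0.65}]
{'fovy': 65.70646984690485, 'cx': 281.5789504946136, 'cy': 205.52907697252397, 'mount': array([[-8.77928109e-04,  3.22716699e-01, -9.46495199e-01,
        -1.44400962e-01],
       [ 1.14362167e-03,  9.46495269e-01,  3.22715662e-01,
         8.30583851e-02],
       [ 9.99998961e-01, -7.99111269e-04, -1.20002061e-03,
         2.36171640e-04],
       [ 0.00000000e+00,  0.00000000e+00,  0.00000000e+00,
         1.00000000e+00]])}
```

View pics/top0.png

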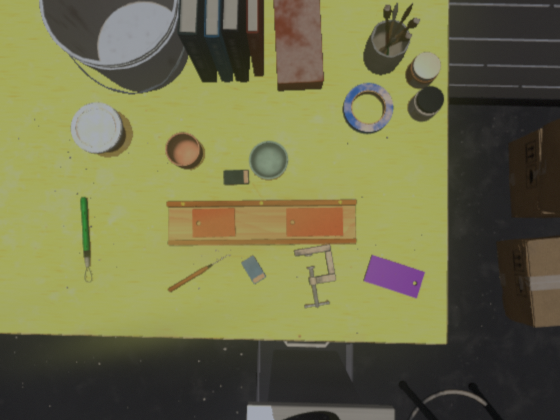

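View pics/side0.png

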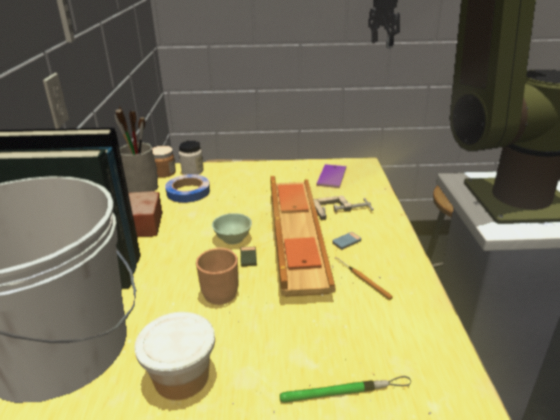

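The top view shows the rack at cols 168–356, rows 200–244. The short slab is at about (213,222), nearer the left (+y) end, and the long slab at about (315,222), nearer the right (−y) end. The purple look-alike is at (394,277). Next I'll measure these.

```bash
cat > h.py <<'E'
import cv2,numpy as np
from bench import r, snapshot, get_calibration, boxes_of
def rays(n,uv):
    c=get_calibration(n);f=210/np.tan(np.radians(c['fovy']/2))
    uv=np.asarray(uv,float).reshape(-1,2)
    d=np.c_[(uv[:,0]-c['cx'])/f,-(uv[:,1]-c['cy'])/f,-np.ones(len(uv))]
    return np.array(c['xyz']),d@np.array(c['attitude']).T
def at_z(n,uv,z):
    o,d=rays(n,uv);return o+d*((z-o[2])/d[:,2])[:,None]
def depthpts(n,uv,D):
    o,d=rays(n,uv);uv=np.asarray(uv,int).reshape(-1,2);return o+d*D[uv[:,1],uv[:,0]][:,None]
def slabs(n,p):
    h=cv2.cvtColor(p,cv2.COLOR_BGR2HSV).astype(int)
    m=((h[...,0]<11)&(h[...,1]>170)&(h[...,2]>100)).astype(np.uint8)
    m=cv2.morphologyEx(m,cv2.MORPH_OPEN,np.ones((3,3)))
    k,l,s,c=cv2.connectedComponentsWithStats(m)
    return m,l,[(i,s[i]) for i in range(1,k) if s[i][4]>300]
E
python3 - <<'E'
from h import *
p=cv2.imread('pics/top0.png');D=np.load('pics/top0.npy')
h=cv2.cvtColor(p,cv2.COLOR_BGR2HSV)
for uv in [(213,222),(225,212),(320,222),(262,222),(180,222),(262,203),(262,242),(184,150)]:print(uv,h[uv[1],uv[0]],depthpts('top',[uv],D)[0].round(4))
m,l,c=slabs('top',p)
for i,s in c:
    print(s)
    ys,xs=np.where(l==i); P=at_z('top',np.c_[xs,ys],0.042); 
    R=cv2.minAreaRect((P[:,:2]*1000).astype(np.float32));print(R, P.mean(0).round(4), depthpts('top',np.c_[xs,ys],D)[:,2].mean())
cv2.imwrite('pics/top0z.png',cv2.resize(p[190:310,150:440],None,fx=2.75,fy=2.75,interpolation=cv2.INTER_CUBIC))
E
```

```text
(213, 222) [ 14 155 161] [0.5386 0.2373 0.0399]
(225, 212) [ 13 164 163] [0.5605 0.2125 0.0393]
(320, 222) [ 11 164 163] [0.5436 0.0105 0.0401]
(262, 222) [ 21 122 163] [0.5411 0.1336 0.0355]
(180, 222) [ 21 122 165] [0.5374 0.3087 0.0328]
(262, 203) [ 26 149 156] [0.5802 0.1338 0.0531]
(262, 242) [ 17 150 146] [0.4986 0.1323 0.0418]
(184, 150) [ 14 116 165] [0.6963 0.3094 0.0127]
```

View pics/top0z.png

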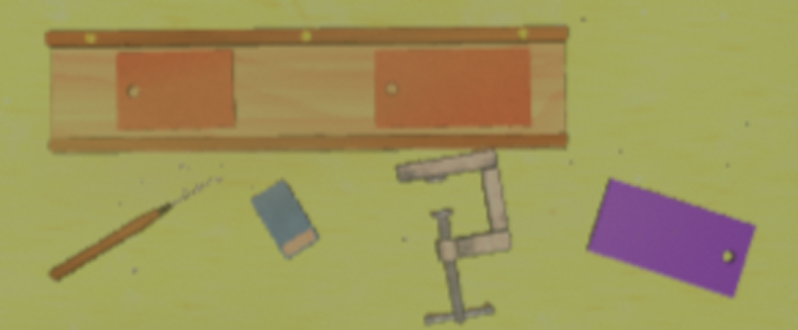

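The crop shows both slabs in the channel with free ledge between them, and the hanging holes on the +y sides. Now I'll get the edges.

```bash
sed -i 's/<11)&(h\[...,1\]>170/<=16)\&(h[...,1]>140/' h.py
cat >> h.py <<'E'
def meas(n,p,show=True):
    # rack: fit using outline of lip/rail ends ; slabs via minAreaRect restricted to channel
    m,l,c=slabs(n,p);out=[]
    for i,s in c:
        ys,xs=np.where(l==i);P=at_z(n,np.c_[xs,ys],0.042)
        out.append((cv2.minAreaRect((P[:,:2]*1000).astype(np.float32)),s))
    return out
E
python3 - <<'E'
from h import *
p=cv2.imread('pics/top0.png')
for R,s in meas('top',p): print(s,R)
# corners by hand in zoom /2.75+offset
S=2.75
def z(u,v,zz): return at_z('top',[((u+.5)/S-.5+150,(v+.5)/S-.5+190)],zz)[0].round(4)
print('rail ends z=.054',z(46,37,.054),z(567,33,.054))
print('lip ends z=.04',z(50,145,.040),z(567,141,.040))
print('ledge ends',z(50,90,.034),z(567,90,.034))
print('short', [z(*a,.042) for a in ((117,52),(233,51),(118,130),(235,127))])
print('long', [z(*a,.042) for a in ((375,50),(530,49),(376,127),(531,126))])
E
```

```text
[ 286  207   57   30 1600] ((544.0447998046875, 23.044776916503906), (60.1242561340332, 119.29175567626953), 2.4452359676361084)
[ 192  208   43   29 1178] ((538.523193359375, 237.04393005371094), (59.379695892333984, 89.06824493408203), 1.5850043296813965)
rail ends z=.054 [0.5755 0.3343 0.054 ] [ 0.5872 -0.0629  0.054 ]
lip ends z=.04 [0.4933 0.3315 0.04  ] [ 0.5052 -0.0659  0.04  ]
ledge ends [0.5359 0.3344 0.034 ] [ 0.5447 -0.0662  0.034 ]
short [array([0.566 , 0.2819, 0.042 ]), array([0.5687, 0.1925, 0.042 ]), array([0.506 , 0.2792, 0.042 ]), array([0.5103, 0.1893, 0.042 ])]
long [array([0.5719, 0.0831, 0.042 ]), array([ 0.5753, -0.0362,  0.042 ]), array([0.5127, 0.081 , 0.042 ]), array([ 0.5161, -0.0379,  0.042 ])]
```

carry_out([
  [0.08,0.554,-0.593,-14.34,-1],
  [0.08,0.554,-0.593,-14.34,-1],
  [0.08,0.554,-0.593,-14.34,-1],
  [0.08,0.554,-0.593,-14.34,-1],
  [0.08,0.554,-0.593,-14.34,-1],
  [0.08,0.554,-0.593,-14.34,-1],
  [0.08,0.554,-0.593,-14.34,-1],
  [0.08,0.554,-0.593,-14.34,-1],
  [0.08,0.554,-0.593,-14.34,-1],
  [0.08,0.554,-0.593,-14.34,-1],
  [0.08,0.554,-0.593,-14.34,-1],
  [0.08,0.554,-0.593,-14.34,-1],
  [0.08,0.554,-0.593,-14.34,-1],
  [0.08,0.554,-0.593,-14.34,-1],
  [0.08,0.554,-0.593,-14.34,-1],
  [0.08,0.554,-0.593,-14.34,-1],
  [0.08,0.554,-0.593,-14.34,-1],
  [0.08,0.554,-0.593,-14.34,-1],
  [0.08,0.554,-0.593,-14.34,-1],
  [0.08,0.554,-0.593,-14.34,-1],
])

```text
t: 2.07
tool_pos: [0.5407, 0.1399, 0.1511]
orientation: [[0.0, -0.033, 0.999], [0.001, 0.999, 0.033], [-1.0, 0.001, 0.001]]
force: [-0.0, -0.2, -0.9]
gripper_width: 0.001
```

carry_out([
  [0.03,-0.002,0,0,-1],
  [0.06,-0.002,0,0,-1],
  [0.085,-0.002,0,0,-1],
  [0.085,-0.002,0,0,-1],
  [0.085,-0.002,0,0,-1],
])

```text
t: 2.48
tool_pos: [0.5388, 0.1342, 0.065]
orientation: [[-0.004, -0.03, 1.0], [-0.001, 1.0, 0.03], [-1.0, -0.0, -0.004]]
force: [0.8, 0.1, 0.7]
gripper_width: 0.006
```

Run:
```python
from h import *
for n in ("side","wrist"):
    p,d=snapshot(n);cv2.imwrite(f"pics/{n}1.png",p)
```

```text
(no output)
```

View pics/wrist1.png

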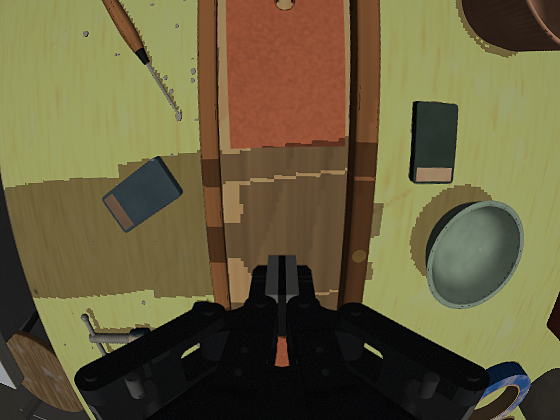

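View pics/side1.png

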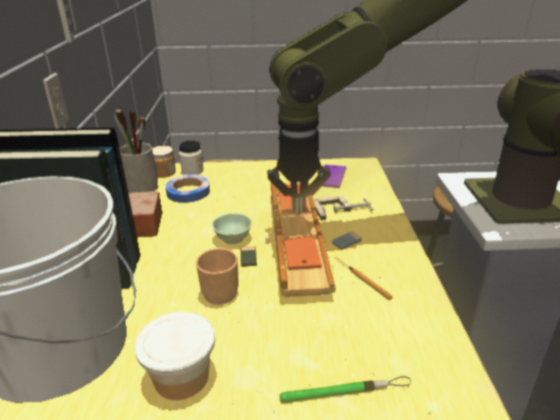

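The wrist view shows the shut fingers at about (283,265), centred in the channel (cols 230–343), over empty ledge. The short slab's edge is at about row 145. Lowering now.

carry_out([
  [0.014,0,0,0,-1],
  [0.022,0,0,0,-1],
  [0.0265,0,0,0,-1],
  [0.0265,0,0,0,-1],
  [0.0265,0,0,0,-1],
])

```text
t: 3.0
tool_pos: [0.5403, 0.1343, 0.0404]
orientation: [[0.001, -0.03, 1.0], [0.0, 1.0, 0.03], [-1.0, 0.0, 0.001]]
force: [0.3, 0.8, 0.4]
gripper_width: -0.003
```

carry_out([
  [0.0025,0,0,0,-1],
  [0.0025,0.01,0,0,-1],
  [0.0025,0.02,0,0,-1],
  [0.0025,0.03,0,0,-1],
  [0.0025,0.036,0,0,-1],
  [0.0025,0.041,0,0,-1],
  [0.0025,0.046,0,0,-1],
  [0.0025,0.051,0,0,-1],
  [0.0025,0.056,0,0,-1],
  [0.0025,0.061,0,0,-1],
  [0.0025,0.066,0,0,-1],
  [0.0025,0.071,0,0,-1],
  [0.0025,0.076,0,0,-1],
  [0.0025,0.08,0,0,-1],
  [0.0025,0.08,0,0,-1],
])

```text
t: 4.25
tool_pos: [0.5376, 0.2151, 0.0373]
orientation: [[0.0, -0.031, 1.0], [0.0, 1.0, 0.031], [-1.0, 0.0, 0.0]]
force: [-0.6, -0.2, 0.3]
gripper_width: -0.002
```

Run:
```python
from h import *
for n in ("side","top","wrist"):
    p,d=snapshot(n);cv2.imwrite(f"pics/{n}2.png",p)
    if n=="top":
        for R,s in meas(n,p): print(s,R)
```

```text
[ 286  207   57   30 1601] ((544.03759765625, 23.062362670898438), (60.09726333618164, 119.35206604003906), 2.470705032348633)
```

View pics/wrist2.png

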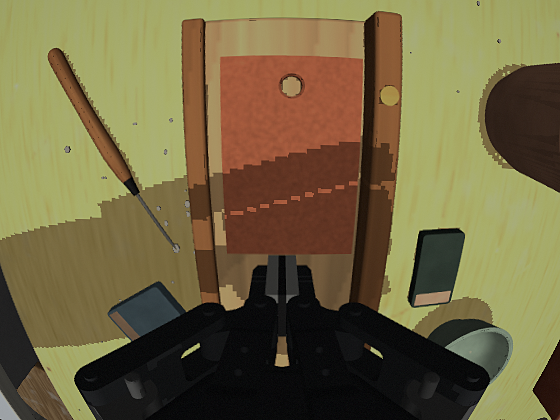

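View pics/top2.png

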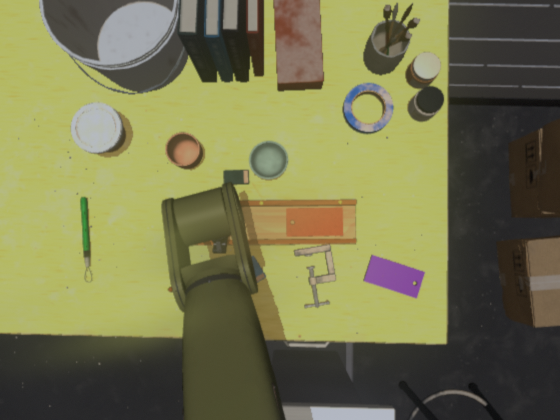

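In the wrist view, the slab's far edge is at row 57, its near edge at row 254 against the fingers, and the rack end at row 20. I'll measure with the wrist calibration.

```bash
cat >> h.py <<'E'
def wz(uv,z,o=None):
    c=get_calibration('wrist');f=210/np.tan(np.radians(c['fovy']/2))
    o=o or r.get_obs()
    uv=np.asarray(uv,float).reshape(-1,2);a=uv-[c['cx'],c['cy']];rr=np.hypot(*a.T);th=rr/f
    s=np.sin(th)/np.maximum(rr,1e-9)
    d=np.c_[a[:,0]*s,-a[:,1]*s,-np.cos(th)]
    M=np.array(c['mount']);R=np.array(o['orientation'])
    P=np.array(o['tool_pos'])+R@M[:3,3];d=d@(R@M[:3,:3]).T
    return P+d*((z-P[2])/d[:,2])[:,None]
def ry(P): # rack-frame x,y from top view
    u=np.array([-0.0297,0.9996]);q=np.asarray(P)[:,:2]-[0.5402,0.134]
    return np.c_[q@[0.9996,0.0297],q@u]
E
python3 - <<'E'
from h import *
o=r.get_obs();print(o['tool_pos'])
print('ledge end',ry(wz([(230,20),(340,20)],.034,o)))
print('far edge',ry(wz([(222,57),(361,57)],.042,o)))
print('near edge',ry(wz([(228,254),(356,254)],.042,o)))
E
```

```text
[0.53754134 0.21434961 0.03729854]
ledge end [[-0.02347693  0.20032516]
 [ 0.02568372  0.20063277]]
far edge [[-0.025607    0.18188937]
 [ 0.03343261  0.18257054]]
near edge [[-0.02633694  0.09059404]
 [ 0.03633141  0.09046316]]
```

carry_out([
  [0,0.005,0,0,-1],
  [0,0.01,0,0,-1],
  [0,0.015,0,0,-1],
  [0,0.02,0,0,-1],
  [0,0.025,0,0,-1],
  [0,0.03,0,0,-1],
  [0,0.035,0,0,-1],
  [0,0.039,0,0,-1],
  [0,0.043,0,0,-1],
  [0,0.046,0,0,-1],
  [0,0.048,0,0,-1],
  [0,0.048,0,0,-1],
  [0,0.048,0,0,-1],
])

```text
t: 5.48
tool_pos: [0.5362, 0.2624, 0.0374]
orientation: [[0.0, -0.03, 1.0], [0.0, 1.0, 0.03], [-1.0, 0.0, 0.0]]
force: [-0.1, -0.3, 0.2]
gripper_width: 0.0
```

Run:
```python
from h import *
o=r.get_obs();print(o['tool_pos'],o['force'])
for n in ("wrist",):
    p,d=snapshot(n);cv2.imwrite(f"pics/{n}3.png",p)
```

```text
[0.5361645  0.26237769 0.03738158] [-0.09008688 -0.26719585  0.17992641]
```

View pics/wrist3.png

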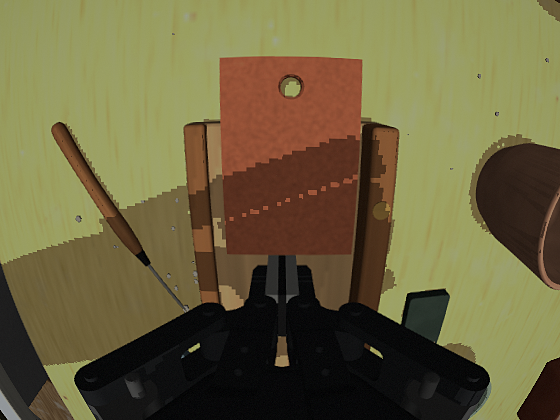

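The slab's far edge is now well past the rack end (rack end at row 123, slab edge at row 57). Backing off, then moving to the long slab.

carry_out([
  [0,-0.005,0,0,-1],
  [0,-0.012,0,0,-1],
  [-0.02,-0.03,0,0,-1],
  [-0.02,-0.06,0,0,-1],
  [-0.02,-0.09,0,0,-1],
  [-0.02,-0.12,0,0,-1],
  [-0.02,-0.14,0,0,-1],
  [-0.02,-0.15,0,0,-1],
  [-0.02,-0.15,0,0,-1],
  [-0.01,-0.15,0,0,-1],
  [0,-0.15,0,0,-1],
  [0,-0.15,0,0,-1],
])

```text
t: 6.53
tool_pos: [0.5385, 0.1131, 0.0342]
orientation: [[-0.005, -0.032, 0.999], [-0.0, 0.999, 0.032], [-1.0, -0.0, -0.005]]
force: [-0.9, 0.2, -0.4]
gripper_width: 0.001
```

Run:
```python
from h import *
o=r.get_obs();print(o['tool_pos'],o['force'],ry([o['tool_pos']]))
for n in ("wrist","side"):
    p,d=snapshot(n);cv2.imwrite(f"pics/{n}4.png",p)
```

```text
[0.53849049 0.11306793 0.03424193] [-0.88647046  0.23116777 -0.4214865 ] [[-0.00233051 -0.02087293]]
```

View pics/side4.png

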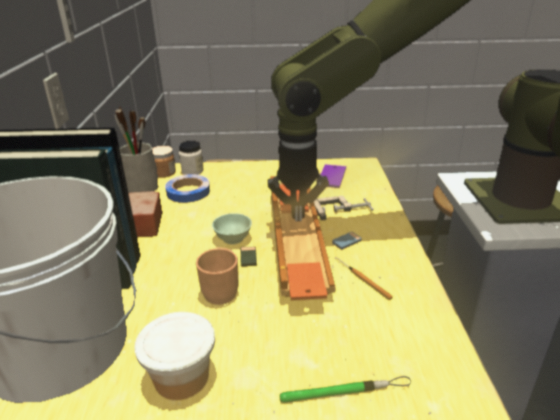

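View pics/wrist4.png

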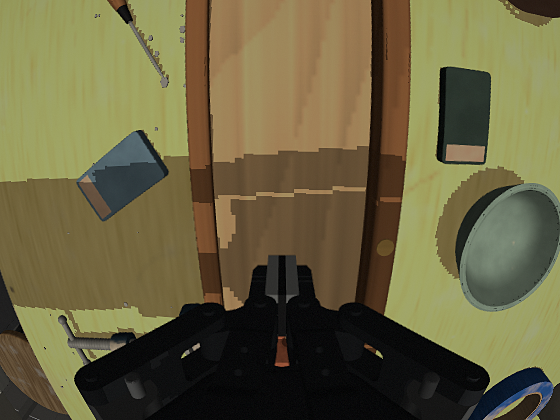

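carry_out([
  [-0.001,0,0,0,-1],
  [-0.001,0,0,0,-1],
  [-0.001,-0.005,0,0,-1],
  [-0.001,-0.01,0,0,-1],
  [-0.001,-0.016,0,0,-1],
  [-0.001,-0.021,0,0,-1],
  [-0.001,-0.026,0,0,-1],
  [-0.001,-0.031,0,0,-1],
  [-0.001,-0.036,0,0,-1],
  [-0.001,-0.041,0,0,-1],
  [-0.001,-0.046,0,0,-1],
  [-0.001,-0.046,0,0,-1],
])

```text
t: 7.63
tool_pos: [0.5421, 0.0653, 0.0383]
orientation: [[-0.0, -0.03, 1.0], [-0.001, 1.0, 0.03], [-1.0, -0.001, -0.0]]
force: [-0.1, 0.2, -0.4]
gripper_width: 0.003
```

Run:
```python
from h import *
o=r.get_obs();print(o['tool_pos'],o['force'],ry([o['tool_pos']]))
for n in ("top","side"):
    p,d=snapshot(n);cv2.imwrite(f"pics/{n}5.png",p)
```

```text
[0.54210582 0.06530992 0.03831125] [-0.09823721  0.17170058 -0.44452192] [[-0.00013504 -0.06871921]]
```

View pics/side5.png

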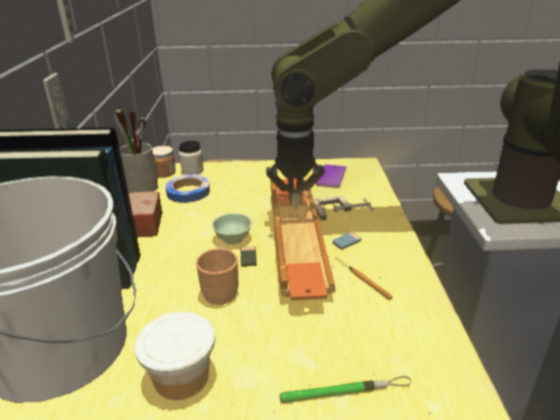

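View pics/top5.png

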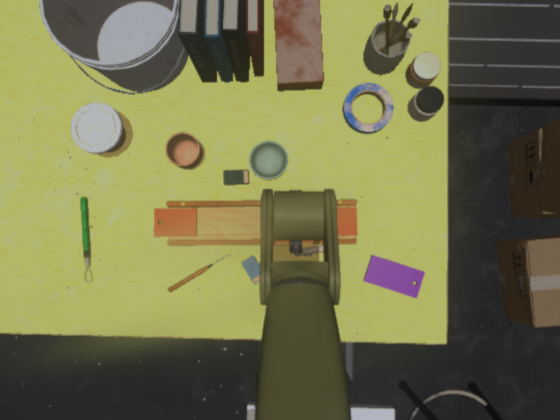

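The top view shows the short slab out at the left (cols 154–197). The long slab's outer edge is at col 357, about flush with the rack end, as computed. It needs 40 mm more.

carry_out([
  [0,-0.005,0,0,-1],
  [0,-0.01,0,0,-1],
  [0,-0.015,0,0,-1],
  [0,-0.02,0,0,-1],
  [0,-0.025,0,0,-1],
  [0,-0.03,0,0,-1],
  [0,-0.034,0,0,-1],
  [0,-0.037,0,0,-1],
  [0,-0.039,0,0,-1],
  [0,-0.04,0,0,-1],
  [0,-0.04,0,0,-1],
  [0,-0.035,0,0,-1],
  [0,-0.025,0,0,-1],
  [-0.03,-0.015,0,0,-1],
  [-0.06,-0.01,0,0,-1],
  [-0.09,0,0,0,-1],
  [-0.12,0,0,0,-1],
  [-0.16,0,0,0,-1],
  [-0.2,0,0,0,-1],
])

```text
t: 9.32
tool_pos: [0.5411, 0.0676, 0.2392]
orientation: [[-0.002, -0.032, 0.999], [0.0, 0.999, 0.032], [-1.0, 0.0, -0.002]]
force: [1.6, 0.3, -0.6]
gripper_width: -0.001
```

carry_out([
  [0,-0.04,-0.04,0,-1],
  [0,-0.08,-0.08,0,-1],
  [0,-0.12,-0.1,0,-1],
  [0,-0.16,-0.1,0,-1],
  [0,-0.2,-0.1,0,-1],
  [0,-0.24,-0.1,0,-1],
  [0,-0.28,-0.1,0,-1],
  [0,-0.32,-0.1,0,-1],
  [0,-0.36,-0.1,0,-1],
  [0,-0.4,-0.1,0,-1],
  [0,-0.4,-0.1,0,-1],
  [0,-0.4,-0.1,0,-1],
  [0,-0.4,-0.1,0,-1],
])

```text
t: 10.4
tool_pos: [0.4545, -0.3362, 0.2379]
orientation: [[-0.001, -0.03, 1.0], [0.001, 1.0, 0.03], [-1.0, 0.001, -0.001]]
force: [-0.3, 0.2, -0.3]
gripper_width: 0.0
```

Run:
```python
from h import *
for n in ("top","side"):
    p,d=snapshot(n);cv2.imwrite(f"pics/{n}6.png",p)
    if n=="top":
        for R,s in meas(n,p): print(s,R,ry([np.array(R[0])/1000]))
o=r.get_obs();print(o['tool_pos'],o['t'],o['qvel'].round(2))
```

```text
[ 318  207   57   29 1564] ((546.8861083984375, -44.37246322631836), (59.25274658203125, 118.58377075195312), 1.2634249925613403) [[ 0.00138577 -0.17849969]]
[ 154  208   43   28 1149] ((537.8909301757812, 317.42852783203125), (57.2215690612793, 88.8838882446289), 1.2634282112121582) [[0.00313968 0.18342374]]
[ 0.45460777 -0.33495649  0.23813139] 10.5 [ 0.53 -0.61  0.34 -0.12 -0.01 -0.17]
```

View pics/top6.png

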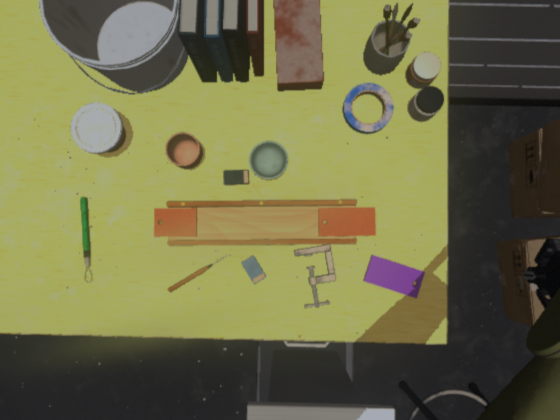

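View pics/side6.png

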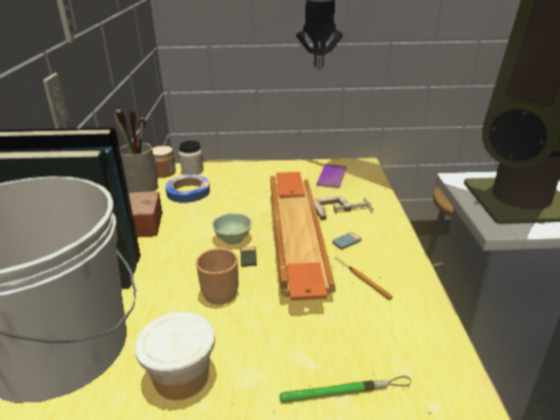

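Both slabs are within their windows (−0.1785 and +0.1834), flat and in line. The things around the rack have not moved in the picture, and the arm is clear. Handing in.

```bash
python3 -c "
from bench import r
print(r.hand_in())"
```

```text
the job is handed in; nothing more can be done
None
```

Both slabs now stick out over opposite ends of the rack, and I handed the job in at about 10.5 s of robot time; no verdict is reported. I pushed each one along the ledge with the shut fingertips, the short slab over the +y end and the long slab over the −y end. The arm then withdrew to free air.

The last top view, measured against the rack, gave:

| Slab | Centre, rack y (allowed) | Sticks out | Out of line |
|---|---|---|---|
| slab_short | +0.1834 m (0.173 to 0.1955) | about 28 mm, 31% | under 1° |
| slab_long | −0.1785 m (−0.194 to −0.164) | about 38–39 mm, 32% | under 1° |

- **Flat and in place:** both slabs look flat in the last top and side pictures. I did not measure their tilt or height after the push.
- **Surroundings:** the things around the rack look to be where they were at the start. I judged this by eye from the pictures and did not measure it.
- **Forces:** the force readings between moves stayed under 2 N.
- **Irregularity:** when I lowered the fingers before the long slab, the tip briefly read 34.2 mm, about level with the ledge top. There was no noticeable contact force, and I raised it before pushing.

No checks failed or disagreed. The wrist and top cameras agreed within about 1 mm on the short slab.

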